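Make up the bathroom and kitchen cleaning kits

TASK

Make up the two cleaning kits: stand the red-capped bottle in the small bay of the red tote, lay the wooden scrub brush bristles down in its long bay, and turn the white-bristled brush head so that its slot matches the drive tang of the scrubber lying in that tote and slide it on until fully home. In the green tote, stand the green-capped bottle in the small bay and the yellow-lidded tub in the long bay. The blue-capped bottle and the black polishing head are not wanted: leave them where they are.

Things in the scene. Friction and masses are not known exactly. Their poses are not given: they have to be found in the camera images.
- bath_tote: Red plastic tote, fixed, 180 (x) x 240 (y) x 50 mm high, walls and floor 4 mm. Origin: centre of underside; +x away from the robot. Dividers 40 mm high. Front (-x) half: small bay 92 x 84 mm centred at x -40, y +74; long bay 92 x 144 mm centred at x -40, y -44. In the back strip lies a scrubber, part of the tote: grey handle under 50 mm high, motor end at x 48, y -66 with a black seat 64 mm up.
- kitchen_tote: Green plastic tote, fixed, 180 (x) x 240 (y) x 50 mm high, walls and floor 4 mm. Origin: centre of underside; +x away from the robot. Dividers 40 mm high. Front (-x) half: small bay 92 x 84 mm centred at x -40, y +74; long bay 92 x 144 mm centred at x -40, y -44. Its back strip already holds a carton and a squeegee, under 40 mm high.
- spindle: Orange drive tang standing up from the scrubber's round black seat (48 mm) in the red tote. Origin: on its axis at seat level, z up. 18 mm long along its x, 8 mm along its y, 24 mm high with a rounded top. It may stand at any angle; its gearing holds it there, but 0.1 N m turns it. Half a turn makes no difference.
- brush_head: Scrubber head: round, 58 mm in diameter, 40 mm high, firm all the way up, blue rim, ring of white bristles pointing up, 0.07 kg. Through its orange middle (18 mm thick) goes a slot 22 mm long along its x, 12 mm along its y: 2 mm of play on the tang all round. Origin: centre of its underside, z up. Home: underside on the black seat, tang in the slot.
- felt_head: Black polishing head, not wanted: round disc 58 mm in diameter, 34 mm high, grey below, black above. Origin: centre of its underside.
- red_bottle: White bottle with red cap and label (bathroom descaler), 145 mm high, 0.26 kg: straight wall 52 mm in diameter up to 98 mm, sloping shoulder, 33 mm cap. Origin: centre of its underside, z up; round.
- green_bottle: White bottle with green cap and label (kitchen degreaser), 145 mm high, 0.26 kg: straight wall 52 mm in diameter up to 98 mm, sloping shoulder, 33 mm cap. Origin: centre of its underside, z up; round.
- blue_bottle: White bottle with blue cap and label (window cleaner), not wanted, 145 mm high, 0.26 kg: straight wall 52 mm in diameter up to 98 mm, sloping shoulder, 33 mm cap. Origin: centre of its underside, z up; round.
- tablet_tub: White and yellow round tub with a yellow screw lid: 59 mm in diameter, 95 mm high, the lid (top 19 mm) 62 mm in diameter, 0.22 kg. Origin: centre of its underside, z up.
- scrub_brush: Wooden scrub brush, white bristles, handle like an iron's, 0.15 kg. 48 mm along its x, 115 mm along its y, wooden block up to 38 mm; above it a straight bar along y, 24 mm wide, 108 mm long, 62 to 82 mm high, on two posts, with an opening 24 mm high and 72 mm long under it. Origin: centre of the underside of the bristles, z up.
Not all that is in view belongs to the job. Leave any purple look-alike of the brush_head alone.

How it is judged:
By the outcome, as a careful person would: the job done as asked, in the order asked, and still so for the second after the job is handed in, with the robot touching nothing.
It also fails if it takes over 125 s, if anything falls off the work surface, if the arm or the gripper's body presses on something with over 40 N, if the wrist force passes 120 N, or if a joint passes its speed limit or range.

ROBOT

A 7-joint arm with a two-finger parallel gripper is mounted at the origin on the work surface. World frame = base frame: x ahead of the robot, y to its left, z up, the work surface at z = 0. Lengths are in mm, angles in rad, forces in N, time in s.
With the tool pointing down it reaches from about 400 to 850 mm from the base axis. Payload 4.4 kg.
Tool frame: the origin (TCP) lies midway between the tips of the shut fingers; the grasp point (between the pads) lies 19 mm behind it; z points along the fingers, y is the line along which they close (so a half turn about z gives the same grasp; the last joint's range is limited). The gripper opens to 94 mm and grips with 3 to 60 N. Pads are 16 mm wide; open, the fingers measure 119 mm over their backs; the gripper's body (75 mm by 177 mm) begins 78 mm behind the grasp point.
Start: joints at [1.15, 0.628, 0.038, 1.517, -0.027, 0.996, -0.02], TCP at [225.841, -609.52, 205.478] pointing down, gripper open.
Joint ranges: [-3.06, 3.06], [-0.37, 2.12], [-1.25, 1.32], [0.18, 2.47], [-1.1, 4.24], [0.23, 1.98], [-2.94, 2.94]. Speed limits (rad/s): [2.57, 2.57, 3.14, 3.14, 3.14, 3.14, 3.14].

INTERFACE

Orientations are given as a 3x3 rotation matrix whose columns are the frame's x, y, z axes.
In Python, from plant import arm gives the robot as it stands. Calls block until the motion is done:
- arm.reach(position, orientation): joint-space move of the TCP to a pose.
- arm.move_straight(position, orientation=None, max_speed=150, max_force=None): straight line of the TCP; orientation=None keeps the orientation; max_speed is the mean speed in mm/s. With max_force (N) it stops when the force on the tool has changed by that much, and returns True; else False.
- arm.movej(angles): joint-space move.
- arm.grip(opening): opening from 0.0 (shut) to 1.0 (fully open); the grip force is fixed at half the most; returns when the fingers have stopped.
- arm.dwell(seconds).
- arm.solve_ik(position, orientation): joint angles nearest the present ones, or None.
- arm.sense(): the state.
- arm.snapshot(name): name is "scene" or "top" or "wrist"; returns (picture, depth): 400x640x3 uint8, red, green, blue; 400x640 float32, mm along the optical axis (not along the pixel's ray), 0 where there is no reading.
- arm.camera_params(name): a dict with "fx", "fy", "cx", "cy" (pixels), "k1" (the pictures are not rectified: a ray, as slopes to the right and down, at radius r is drawn at 1 + k1 r^2 times it, then the intrinsics apply), "rvec" (rotation vector, rad) and "tvec" (3), from world to camera coordinates, as OpenCV has them. Camera axes: x right, y down, z forward; pixel columns grow to the right and rows downward; lengths in mm; the calibration is good to about 2 mm. A picture is of the moment at which its call begins: read the wrist's pose just before it. camera_params takes no time and is no camera call; for the wrist camera it gives the pose at the moment of the call.
A pose or a line that the arm cannot do raises arm.MotionError and nothing moves.
- arm.job_done(): hands the job in; it is judged then, once.
The state is a dict: "t": time; "joint_pos": joint angles; "dq": joint speeds; "joint_efforts": joint torques, N m; "ee_pos": TCP position; "eef_rot": TCP orientation; "contact_force": force on the tool from outside, world axes, zero at the start; "ft_torque": the same for the moment, N m; "width": opening from 0.0 (shut) to 1.0 (fully open); "finger_force": force on a finger pad.
Only numpy, scipy, OpenCV 4.12 (cv2) and the standard library are available. Lean on these libraries where they do the work, as an engineer would, in place of code of your own. Each camera call takes 0.05 s, during which the arm holds its last target. There are 200 camera calls.

## Working session

There is one attempt and no reset: what is moved stays moved. The work goes in short steps, each a Python script; the robot and the scene stay as the last script left them, time stands still between calls to the robot, and variables do not carry over. Pictures are saved under pics/ and viewed, at most 14 in all, crops included, and the job is handed in when it is done.

```bash
ls; mkdir -p pics; cat > h.py <<'E'
import numpy as np, cv2
from plant import arm
def snap(name,fn):
    p=arm.camera_params(name); im,d=arm.snapshot(name)
    np.savez('pics/'+fn+'.npz',im=im,d=d,**{k:np.array(v) for k,v in p.items()})
    cv2.imwrite('pics/'+fn+'.png',im[:,:,::-1]); return im,d,p
def load(fn):
    z=np.load('pics/'+fn+'.npz'); return z['im'],z['d'],{k:z[k] for k in z.files if k not in('im','d')}
def ray(p,u,v):
    K=np.array([[p['fx'],0,p['cx']],[0,p['fy'],p['cy']],[0,0,1.]],float)
    q=cv2.undistortPoints(np.array([[[u,v]]],float),K,np.array([float(p['k1']),0,0,0,0]))[0,0]
    # model: distorted=(1+k1 r^2)*ray, same as OpenCV
    R=cv2.Rodrigues(np.array(p['rvec'],float))[0]; t=np.array(p['tvec'],float).ravel()
    return R.T@np.array([q[0],q[1],1.]), -R.T@t
def atz(p,u,v,z):
    r,c=ray(p,u,v); return c+r*(z-c[2])/r[2]
def atd(p,d,u,v):
    r,c=ray(p,u,v); return c+r*d[int(round(v)),int(round(u))]
def cloud(p,d):
    h,w=d.shape; K=np.array([[p['fx'],0,p['cx']],[0,p['fy'],p['cy']],[0,0,1.]],float)
    vv,uu=np.mgrid[:h,:w]; q=cv2.undistortPoints(np.stack([uu,vv],-1).reshape(-1,1,2).astype(float),K,np.array([float(p['k1']),0,0,0,0])).reshape(h,w,2)
    c=np.dstack([q,np.ones((h,w))])*d[...,None]
    R=cv2.Rodrigues(np.array(p['rvec'],float))[0]; t=np.array(p['tvec'],float).ravel()
    P=(c-t)@R; P[d<=0]=np.nan; return P
def proj(p,X):
    K=np.array([[p['fx'],0,p['cx']],[0,p['fy'],p['cy']],[0,0,1.]],float)
    return cv2.projectPoints(np.array(X,float).reshape(-1,3),np.array(p['rvec'],float),np.array(p['tvec'],float),K,np.array([float(p['k1']),0,0,0,0]))[0][:,0]
def down(a):
    # tool z down, tool y (closing) at angle a from world x
    y=np.array([np.cos(a),np.sin(a),0]); z=np.array([0,0,-1.]); return np.column_stack([np.cross(y,z),y,z])
E
python3 - <<'E'
from h import *
np.set_printoptions(precision=3,suppress=True)
s=arm.sense();print(s)
for n in('top','scene'):
    im,d,p=snap(n,n+'0'); print(n,p,(d>0).mean())
E
```

```text
pics
{'t': 0.0, 'joint_pos': array([ 1.15 ,  0.629,  0.038,  1.518, -0.027,  0.996, -0.02 ]), 'dq': array([ 0.001, -0.001,  0.002,  0.002,  0.   ,  0.   ,  0.   ]), 'joint_efforts': array([  0.   , -54.972,   1.143, -18.663,  -0.052,   0.024,   0.   ]), 'ee_pos': array([ 225.642, -608.872,  204.583]), 'eef_rot': array([[ 0.938,  0.347, -0.001],
       [ 0.347, -0.938,  0.002],
       [ 0.   , -0.002, -1.   ]]), 'contact_force': array([ 0.047, -0.218,  0.245]), 'ft_torque': array([-0.088, -0.023,  0.002]), 'finger_force': 0.0, 'width': 0.99647442964735}
top {'fx': 387.5090463386051, 'fy': 387.5090463386051, 'cx': 323.48723362524004, 'cy': 203.18383493038988, 'k1': -0.018774409877599946, 'rvec': array([ 2.102, -2.136,  0.15 ]), 'tvec': array([ -4.54 , 490.941, 990.963])} 0.9960078125
scene {'fx': 420.54925301160836, 'fy': 420.54925301160836, 'cx': 320.6651214599736, 'cy': 195.57044131178992, 'k1': -0.0167218089785292, 'rvec': array([ 1.85 ,  1.695, -0.661]), 'tvec': array([ -13.052, -316.575, 1286.548])} 0.9956796875
```

View pics/top0.png

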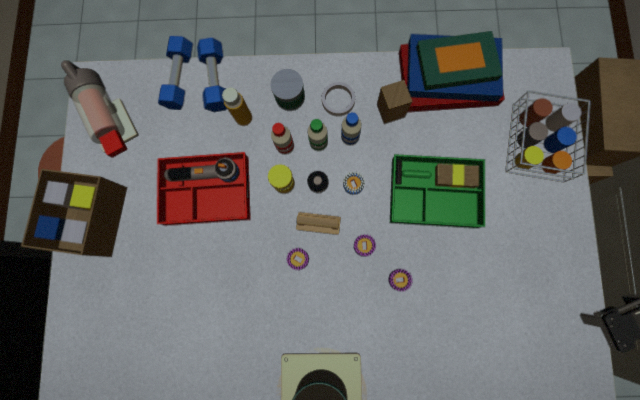

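View pics/scene0.png

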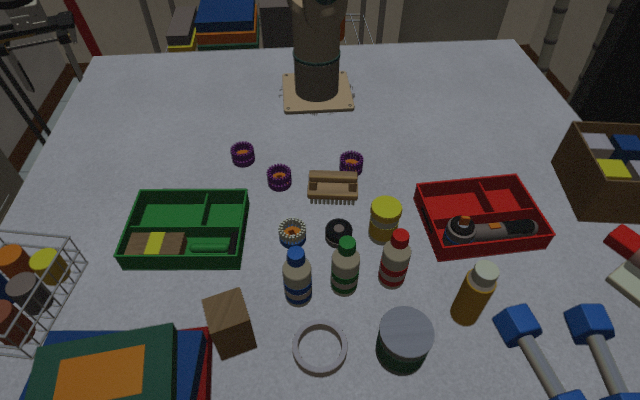

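The top view has +x up and +y left.

- **Brush head candidates:** white-bristled ring with blue rim (354,183); purple look-alikes (298,259), (364,245) and (400,280); black felt head (318,181).
- **Bottles:** red (281,138), green (317,135), blue (351,128), plus an amber bottle (238,106).
- **Others:** tub (281,179) and scrub brush (318,222). The large grey-lidded tin (288,90) is not the tub.
- **Totes:** red (203,188) and green (437,191).

My choices are (354,183), (281,138), (317,135), (281,179) and (318,222). I'll check them in a crop.

```bash
python3 - <<'E'
from h import *
np.set_printoptions(precision=1,suppress=True)
im,d,p=load('top0')
c=im[100:250,150:350+20][:,:,::-1]
c=im[105:245,150:375][:,:,::-1]
c=cv2.resize(c,None,fx=3.5,fy=3.5,interpolation=cv2.INTER_CUBIC); c=cv2.convertScaleAbs(c,alpha=1.5); print(c.shape)
cv2.imwrite('pics/crop1.png',c)
P=cloud(p,d); print('table z',np.nanmedian(P[300:340,100:250,2]))
for n,u,v,z,r in [('red',278,127,145,40),('green',318,122,145,40),('blue',353,117,145,40),('tub',281,177,95,45),('felt',318,181,34,40),('head',354,183,40,40),('brush',318,218,82,75)]:
    X=atz(p,u,v,z); m=(np.hypot(P[...,0]-X[0],P[...,1]-X[1])<r)&(P[...,2]>0.75*z)&(P[...,2]<z+15)
    q=P[m]; t=q[q[:,2]>np.percentile(q[:,2],98)-6]
    print(n,X,'top',t.mean(0),(t.min(0)+t.max(0))/2,np.ptp(t,axis=0),len(t))
    if n=='brush': print(cv2.minAreaRect(t[:,:2].astype(np.float32)))
for n,m in (('red',(im[...,0]>90)&(im[...,1]<60)&(im[...,2]<60)),('green',(im[...,1]>90)&(im[...,0]<70)&(im[...,2]<80))):
    mm=m.copy(); mm[:, :150]=0; mm[:150]=0; mm[235:]=0
    q=P[mm&(P[...,2]>43)&(P[...,2]<60)]; q=q[(np.abs(q[:,1])>150)]
    print(n,cv2.minAreaRect(q[:,:2].astype(np.float32)),len(q),np.median(q[:,2]))
E
```

```text
(490, 788, 3)
table z 0.8861625828896649
red [667.7  95.3 145. ] top [664.6  95.9 145.1] [664.6  96.6 146.1] [28.8 28.   7.8] 108
green [678.2  -4.6 145. ] top [672.5   0.5 145. ] [672.4   0.6 145.3] [30.5 29.9  6.9] 108
blue [689.1 -91.8 145. ] top [686.7 -89.1 145. ] [686.7 -89.3 145.5] [28.  29.9  6.7] 105
tub [551.8  94.1  95. ] top [554.9  98.1  95.5] [556.   98.2  95.9] [61.8 59.9  6.7] 417
felt [553.5   1.8  34. ] top [554.3   3.7  34.4] [554.    4.5  35.4] [56.3 54.7  7.8] 304
head [544.6 -95.3  40. ] top [547.5 -94.   40. ] [548.  -94.   41.7] [55.4 56.3  8.2] 91
brush [445.9   0.8  82. ] top [438.5   2.9  81.9] [438.4   2.4  82.8] [ 32.4 104.5   7.1] 333
((438.5096130371094, 2.7398300170898438), (106.2572021484375, 23.280685424804688), 82.66718292236328)
red ((538.42724609375, 316.59210205078125), (183.20863342285156, 242.48536682128906), 3.0792269706726074) 528 51.33929724995299
green ((520.4844360351562, -316.5148620605469), (241.00949096679688, 182.33566284179688), 85.5179443359375) 389 50.94891593288258
```

View pics/crop1.png

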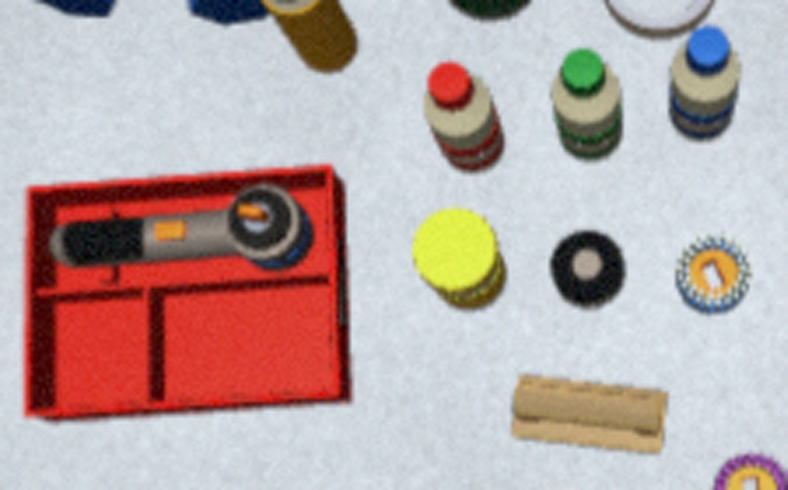

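Crop check, in full-frame pixels:

- The red cap is at (278,129), next to the green and blue caps.
- The white-bristled, blue-rimmed head with an orange middle is at (354,183). The nearby purple-rimmed one is a look-alike.
- The tub is at (281,177).
- The tang is the orange bar on the seat at about (222,166).

The measured heights (145, 95, 40 and 82) and the tote sizes match the description. I'll start with the red bottle.

```bash
cat >> h.py <<'E'
RT=(np.array([538.4,316.6]),np.radians(3.08)); GT=(np.array([520.5,-316.5]),np.radians(-4.48))
def bay(T,x,y):
    c,s=np.cos(T[1]),np.sin(T[1]); return T[0]+np.array([c*x-s*y,s*x+c*y])
def ori(a,pos):
    # of the two equivalent yaws, the one whose last joint stays nearest zero
    best=None
    for k in(0,np.pi):
        q=arm.solve_ik(pos,down(a+k))
        if q is not None and (best is None or abs(q[6])<best[0]): best=(abs(q[6]),down(a+k))
    return best[1]
def mv(xy,z,R,v=150,f=None): return arm.move_straight([xy[0],xy[1],z],R,max_speed=v,max_force=f)
def pick(xy,a,zg,zc,open_=1.0):
    tz=zg-19; R=ori(a,[xy[0],xy[1],zc]); arm.grip(open_)
    arm.reach([xy[0],xy[1],zc],R); hit=mv(xy,tz,R,120,12); arm.grip(0)
    s=arm.sense(); print('pick hit',hit,'w',s['width']*94,'F',s['finger_force'],s['ee_pos'],s['t']); return s
def place(xy,a,zg,zc,open_,floor,v=200):
    R=ori(a,[xy[0],xy[1],zc]); p=arm.sense()['ee_pos']; mv(p[:2],zc,None,v)
    print('lifted w',arm.sense()['width']*94)
    mv(xy,zc,R,v); mv(xy,zg-19+floor+8,R,v); hit=mv(xy,zg-19+floor-3,R,30,6)
    s=arm.sense(); print('place hit',hit,s['ee_pos']); arm.grip(open_); mv(xy,zc,R,v); print('t',arm.sense()['t'])
E
python3 - <<'E'
from h import *
np.set_printoptions(precision=1,suppress=True)
print(bay(RT,-40,74),bay(RT,-40,-44),bay(RT,48,-66),bay(GT,-40,74),bay(GT,-40,-44))
P=arm.camera_params('wrist');R=cv2.Rodrigues(P['rvec'])[0];s=arm.sense()
print('wristcam in tool',s['eef_rot'].T@(-R.T@P['tvec'].ravel()-s['ee_pos']),s['eef_rot'].T@R.T,P['fx'])
pick([664.6,96.3],0.0,80,215)
R=arm.sense()['eef_rot']; mv([664.6,96.3],120,None,150); print(arm.sense()['width']*94,arm.sense()['contact_force'])
E
```

```text
[494.5 388.3] [500.8 270.5] [589.9 253.3] [ 486.4 -239.6] [ 477.2 -357.2]
wristcam in tool [  84.5    0.1 -179. ] [[ 0.  -1.  -0.3]
 [ 1.  -0.   0. ]
 [-0.  -0.3  1. ]] 285.16967382220116
pick hit False w 50.86113827675821 F 29.901559867794276 [665.1  96.3  61.1] 5.4
51.247951850984045 [-1.1 -1.1 -2.3]
```

```bash
python3 - <<'E'
from h import *
np.set_printoptions(precision=1,suppress=True)
place(bay(RT,-40,74),RT[1],80,200,0.85,4)
a=np.radians(-7.33)
pick([438.4,2.8],a,72,160,0.8)
mv([438.4,2.8],75,None,100); print(arm.sense()['width']*94,arm.sense()['t'])
E
```

```text
lifted w 51.132089777388515
place hit True [496.  389.1  64.7]
t 10.9417
pick hit False w 23.603773526315443 F 29.99013751745224 [438.3   2.8  52.9] 14.6083
23.80279296780314 14.975
```

```bash
python3 - <<'E'
from h import *
np.set_printoptions(precision=1,suppress=True)
place(bay(RT,-40,-44),RT[1],72,170,0.55,4)
# look at the tang, then the head, with wrist camera ~ 40 mm beyond
for n,xy,z in (('tang',bay(RT,48,-66),64+24),('head',np.array([547.8,-94.]),40)):
    R=ori(0.0,[xy[0],xy[1],z+120]); off=R@[-35,0,0]; c=xy+off[:2]
    if n=='head': arm.grip(1.0)
    arm.reach([c[0],c[1],z+120],R); arm.dwell(.2); s=arm.sense()
    im,d,p=snap('wrist','w_'+n); np.save('pics/s_'+n,np.r_[s['ee_pos'],s['eef_rot'].ravel()])
    uv=proj(p,[xy[0],xy[1],z])[0]; print(n,uv,R[:,1],s['t'],s['joint_pos'])
ims=[]
for n in('tang','head'):
    im,d,p=load('w_'+n); ims.append(cv2.convertScaleAbs(im[:,:,::-1],alpha=1.4))
cv2.imwrite('pics/wpair.png',cv2.resize(np.vstack(ims),(480,600)))
E
```

```text
lifted w 23.729537368993768
place hit True [502.6 271.2  56.6]
t 19.5083
tang [318.7 162.6] [1. 0. 0.] 20.225 [-0.2  0.6 -0.4  1.6  0.3  1.  -0.6]
head [316.2 162.7] [1. 0. 0.] 22.6083 [ 0.4  0.6 -0.4  1.8  0.3  0.8 -0.1]
```

View pics/wpair.png

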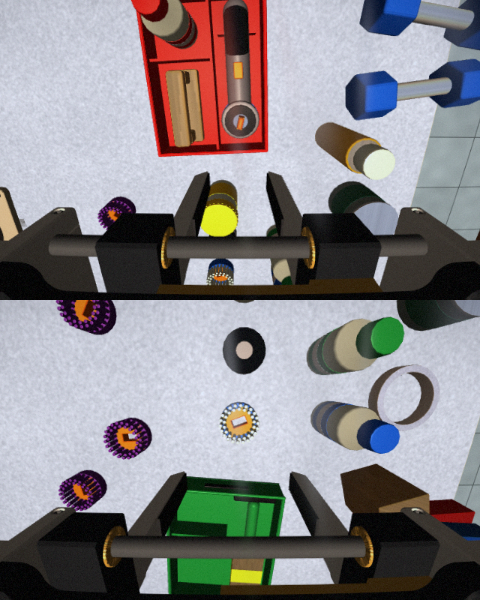

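The bottle and brush are both placed. The tang shows at about (320,162) and the head at about (318,162) in the raw pictures. I'll enlarge both.

```bash
python3 - <<'E'
from h import *
ims=[]
for n in('tang','head'):
    im,d,p=load('w_'+n); ims.append(cv2.resize(cv2.convertScaleAbs(im[137:187,293:343,::-1],alpha=1.3),(400,400),interpolation=cv2.INTER_CUBIC))
cv2.imwrite('pics/zoom2.png',np.hstack(ims))
E
```

```text
(no output)
```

View pics/zoom2.png

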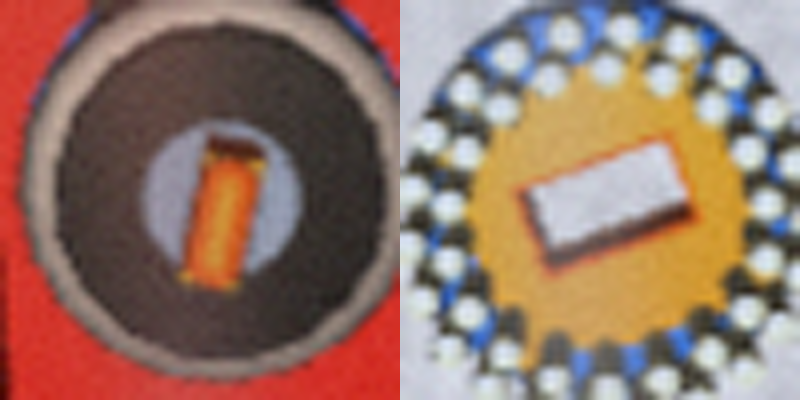

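```bash
python3 - <<'E'
from h import *
np.set_printoptions(precision=2,suppress=True)
def go(n,C,zs):
    im,d,p=load('w_'+n); s=np.load('pics/s_'+n+'.npy'); Rt=s[3:].reshape(3,3)
    uv=[(293+(x+.5)/8-.5,137+(y+.5)/8-.5) for x,y in C]; cl=cloud(p,d)
    u,v=np.mean(uv,0); print(n,'depth z at centre',np.nanmedian(cl[int(v)-1:int(v)+2,int(u)-1:int(u)+2,2]), 'beside',[cl[int(v),int(u)+k,2] for k in(-13,-8,8,13)])
    for z in zs:
        W=np.array([atz(p,a,b,z) for a,b in uv]); L=W[1]+W[2]-W[0]-W[3] if n=='head' else W[0]+W[1]-W[2]-W[3]
        L=L/2; c=W.mean(0); print(z,'c',c,'len',np.linalg.norm(L),'wid',np.linalg.norm((W[3]+W[2]-W[0]-W[1])/2 if n=='head' else (W[1]+W[2]-W[0]-W[3])/2),'ang',np.degrees(np.arctan2(L[1],L[0]))%180,'tool',Rt.T@(c-s[:3]))
    cl2=cl[100:230,260:380].reshape(-1,3)
    return cl2
q=go('tang',[(208,157),(262,164),(238,288),(183,275)],[88,84,80])
x=q[(np.abs(q[:,2]-64)<5)&(np.hypot(*(q[:,:2]-[590,253]).T)<40)]; print('seat',cv2.minEnclosingCircle(x[:,:2].astype(np.float32)),np.median(x[:,2]))
q=go('head',[(120,188),(268,138),(297,215),(147,270)],[18,22,40])
x=q[(q[:,2]>28)&(np.hypot(*(q[:,:2]-[548,-94]).T)<40)]; print('head',cv2.minEnclosingCircle(x[:,:2].astype(np.float32)),x[:,2].max())
E
```

```text
tang depth z at centre 87.52640479625323 beside [np.float64(63.023569042727694), np.float64(66.7833401592183), np.float64(64.5974319312739), np.float64(64.26193094949824)]
88 c [591.63 251.52  88.  ] len 16.400761204614632 wid 7.308822445010857 ang 79.00645965184664 tool [ 32.08   3.82 119.06]
84 c [591.67 250.82  84.  ] len 16.620841707177604 wid 7.406898948703328 ang 79.00645965184651 tool [ 31.37   3.87 123.06]
80 c [591.72 250.11  80.  ] len 16.840922209740572 wid 7.504975452395563 ang 79.00645965184619 tool [ 30.67   3.93 127.06]
seat ((591.9539794921875, 250.7965545654297), 23.932865142822266) 63.89648916354753
head depth z at centre 0.020841923785912663 beside [np.float64(17.995115344126464), np.float64(-1.108594150077101), np.float64(-0.00698254902023632), np.float64(18.371770169278914)]
18 c [550.44 -96.81  18.  ] len 22.38894530942757 wid 12.020290037757798 ang 19.68327635239907 tool [ 30.64   2.01 142.19]
22 c [550.42 -96.14  22.  ] len 22.110160682653923 wid 11.870614739275707 ang 19.683276352398988 tool [ 31.31   1.98 138.19]
40 c [550.29 -93.13  40.  ] len 20.85562986217191 wid 11.197075896106133 ang 19.683276352399126 tool [ 34.32   1.87 120.19]
head ((550.6319580078125, -96.91632080078125), 28.84717559814453) 41.878079271588675
```

Slot: (550.5,-96.8), angle 19.7°, 22.4 x 12.0. Tang: (591.8,250.8), angle 79.0°, seat radius 23.9. The sizes agree with the description. The wrist and top cameras differ by about 2.5 mm, so I'll centre the head in the grip, release it and look again. That gives me the bias in the tool frame.

```bash
python3 - <<'E'
from h import *
np.set_printoptions(precision=2,suppress=True)
R0=np.load('pics/s_tang.npy')[3:].reshape(3,3); R1=down(np.radians(19.7-79.0))
xy=np.array([549.2,-95.4]); arm.grip(.8)
arm.reach([*xy,60],R1); hit=mv(xy,9,R1,100,10); arm.grip(0); s=arm.sense(); print(hit,s['width']*94,s['ee_pos'],s['finger_force']); arm.grip(.8)
c=xy+(R1@[-35,0,0])[:2]; mv(xy,80,R1); mv(c,160,R1,200); arm.dwell(.2); s=arm.sense()
im,d,p=snap('wrist','w_head2'); np.save('pics/s_head2',np.r_[s['ee_pos'],s['eef_rot'].ravel()])
u,v=np.round(proj(p,[*xy,18])[0]).astype(int); print(u,v,s['t'],s['ee_pos'])
u0,v0=u-25,v-25; cv2.imwrite('pics/zoom3.png',cv2.resize(cv2.convertScaleAbs(im[v0:v0+50,u0:u0+50,::-1],alpha=1.3),(400,400),interpolation=cv2.INTER_CUBIC))
E
```

```text
False 57.63445033361187 [549.76 -95.56   9.63] 30.00101883430034
317 159 27.025 [ 518.61 -112.64  158.53]
```

View pics/zoom3.png

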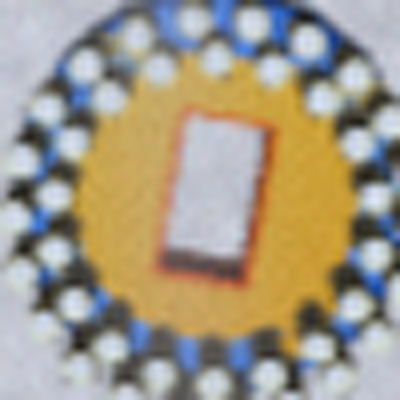

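The slot now has corners at (183,108), (275,126), (242,284) and (157,270) in the crop, so it stands at nearly the same angle in the tool as the tang did.

```bash
python3 - <<'E'
from h import *
np.set_printoptions(precision=2,suppress=True)
im,d,p=load('w_head2'); s=np.load('pics/s_head2.npy'); Rt=s[3:].reshape(3,3)
W=np.array([atz(p,292+(x+.5)/8-.5,134+(y+.5)/8-.5,18) for x,y in [(183,108),(275,126),(242,284),(157,270)]])
L=(W[0]+W[1]-W[2]-W[3])/2; T=Rt.T@(W.mean(0)-s[:3]); Lt=Rt.T@L
g=np.array([549.76,-95.56]) # TCP at grip
G=Rt.T@np.r_[g-s[:2],0]
print('slot c',W.mean(0),'len',np.linalg.norm(L),'tool',T,'rel. to grip TCP',T-G,'tool ang',np.degrees(np.arctan2(Lt[1],Lt[0])))
cl=cloud(p,d)[90:230,260:380].reshape(-1,3); x=cl[(cl[:,2]>28)&(np.hypot(*(cl[:,:2]-[549.5,-95.5]).T)<40)]; print('rim',cv2.minEnclosingCircle(x[:,:2].astype(np.float32)))
s0=np.load('pics/s_tang.npy'); R0=s0[3:].reshape(3,3); v=np.array([np.cos(np.radians(79.)),np.sin(np.radians(79.)),0]); vt=R0.T@v
print('tang tool ang',np.degrees(np.arctan2(vt[1],vt[0])))
off=(T-G); off[2]=0
print('place TCP', np.array([591.75,250.85])-(R0@off)[:2])
E
```

```text
slot c [549.97 -96.05  18.  ] len 22.9069816306714 tool [ 35.67   2.04 140.47] rel. to grip TCP [  0.17   0.8  140.53] tool ang 10.335399281716036
rim ((550.1266479492188, -96.54081726074219), 28.95290756225586)
tang tool ang 11.15642921469782
place TCP [590.95 250.68]
```

```bash
python3 - <<'E'
from h import *
np.set_printoptions(precision=2,suppress=True)
R0=np.load('pics/s_tang.npy')[3:].reshape(3,3); R1=down(np.radians(19.7-79.0)); R2=R0@cv2.Rodrigues(np.array([0,0,np.radians(.4)]))[0]
xy=np.array([549.2,-95.4]); mv(xy,40,R1,200); mv(xy,9,R1,100,10); arm.grip(0); s=arm.sense(); zg=s['ee_pos'][2]; print(s['ee_pos'],s['width']*94)
mv(xy,150,R1,200); tgt=np.array([590.95,250.65]); mv(tgt,150,R2,200); mv(tgt,102,R2,100)
cmd=tgt.copy()
for i in range(2):
    arm.dwell(.3); e=arm.sense()['ee_pos']; print(e,arm.sense()['width']*94); cmd+=tgt-e[:2]; mv(cmd,102,R2,50)
arm.dwell(.2); print(arm.sense()['ee_pos'],arm.sense()['contact_force'])
hit=mv(cmd,64+zg-2,R2,25,6); s=arm.sense(); print(hit,s['ee_pos'],'underside',s['ee_pos'][2]-zg,s['contact_force'],s['ft_torque'],s['t']); np.save('pics/cmd',np.r_[cmd,zg])
E
```

```text
[549.72 -95.51   9.61] 58.27402696476619
[591.3 250.8 102.6] 58.02413804043497
[590.61 250.5  102.  ] 58.216266470979846
[590.95 250.66 102.02] [ 0.27  0.29 -0.39]
True [590.75 250.55  73.7 ] underside 64.08951386519406 [-0.56 -1.64  4.33] [-0.08 -0.08 -0.02] 34.45
```

Underside at 64.1 mm, so the head is home on the seat. I'll release it, take a check picture and go on with the green bottle.

```bash
python3 - <<'E'
from h import *
np.set_printoptions(precision=2,suppress=True)
c=np.load('pics/cmd.npy'); arm.grip(.8); mv(c[:2],150,None,120)
R0=down(0.0) if arm.sense()['eef_rot'][0,1]>0 else down(np.pi)
o=c[:2]+(R0@[-45,0,0])[:2]; mv(o,200,R0,200); arm.dwell(.2)
im,d,p=snap('wrist','w_chk'); cv2.imwrite('pics/chk.png',cv2.resize(cv2.convertScaleAbs(im[20:220,180:440,::-1],alpha=1.3),(780,600)))
P=cloud(p,d).reshape(-1,3); q=P[(np.hypot(*(P[:,:2]-[591.9,250.8]).T)<40)&(P[:,2]>90)]; print('head rim z',np.percentile(q[:,2],[50,95]),cv2.minEnclosingCircle(q[:,:2].astype(np.float32)))
pick([672.4,0.6],0.0,80,215)
place(bay(GT,-40,74),GT[1],80,205,0.85,4)
E
```

```text
head rim z [313.52 330.25] ((592.564697265625, 240.95140075683594), 37.95539474487305)
pick hit False w 51.15612056970556 F 29.92743967246497 [672.97   0.62  61.15] 40.0333
lifted w 51.199827569561315
place hit True [ 487.93 -240.09   64.72]
t 45.2167
```

View pics/chk.png

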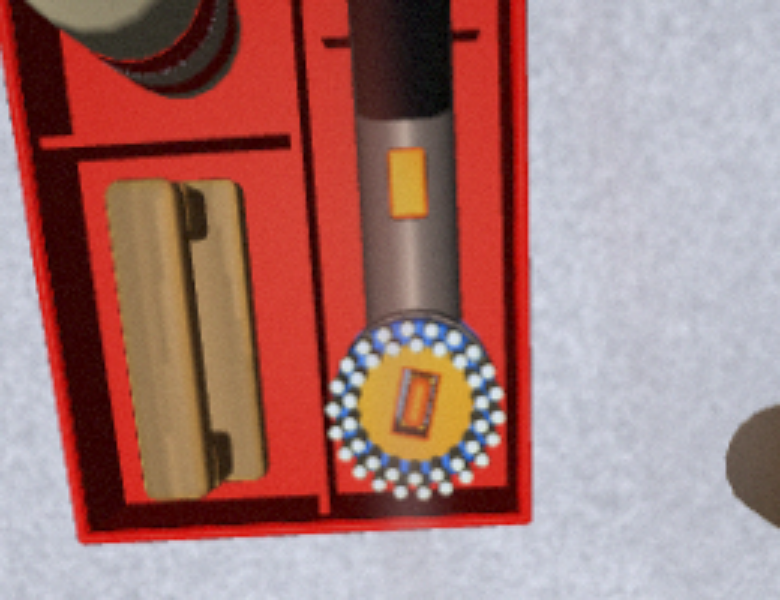

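The picture shows the head on the seat with the tang inside the slot, the brush in the long bay and the red bottle standing. The tub is next, carried above bottle height.

```bash
python3 - <<'E'
from h import *
np.set_printoptions(precision=2,suppress=True)
p=arm.sense()['ee_pos']; mv(p[:2],240,None,200)
pick([555.5,98.2],0.0,84,240)
place(bay(GT,-40,-44),GT[1],84,240,0.9,4)
arm.reach([450,0,300],ori(0.0,[450,0,300])); arm.dwell(.3)
im,d,p=snap('scene','scene1'); cv2.imwrite('pics/scene1b.png',cv2.resize(cv2.convertScaleAbs(im[130:330,100:580,::-1],alpha=1.4),(800,333)))
im,d,p=snap('top','top1'); cv2.imwrite('pics/top1b.png',cv2.resize(cv2.convertScaleAbs(im[90:290,140:500,::-1],alpha=1.4),(800,444)))
E
```

```text
pick hit False w 61.753139655447924 F 30.000149309635162 [555.88  98.25  65.15] 49.5083
lifted w 61.20588252900659
place hit True [ 478.56 -357.93   68.76]
t 55.8833
```

View pics/scene1b.png

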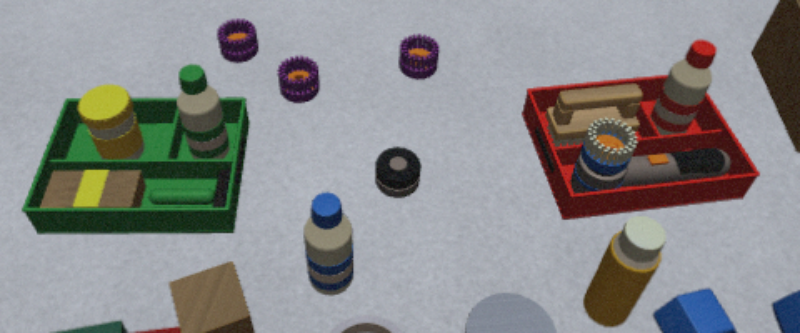

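View pics/top1b.png

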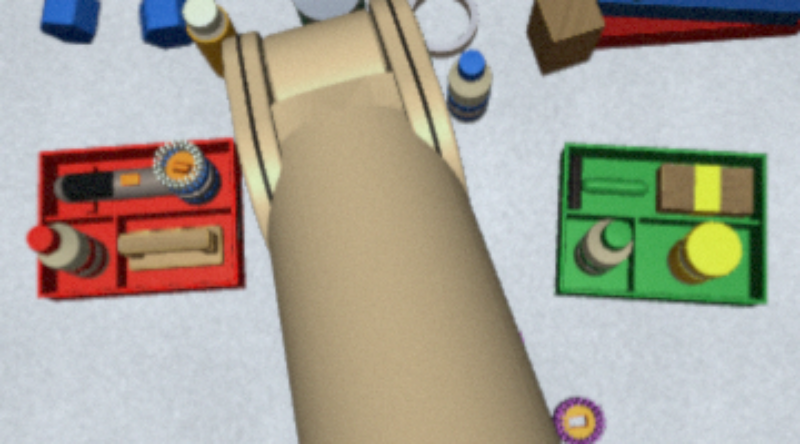

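Both views show everything in place: red bottle (685,90), brush (595,110) and head (608,150) in the red tote, and green bottle (200,110) and tub (112,120) in the green one. The blue bottle and felt head are untouched.

```bash
python3 -c "
from plant import arm
print(arm.job_done())"
```

```text
the job is handed in; nothing more can be done
None
```

I made up both cleaning kits in the order asked and handed the job in at about 57 s of the 125 s allowed; the final pictures show all five items in their places, with the brush head fully home on the tang and the blue bottle and black head left where they were.

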